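# Ease the specimen lift down with its release valve

## Robot

A 7-joint arm with a two-finger parallel gripper is mounted at the origin on the work surface. World frame = base frame: x ahead of the robot, y to its left, z up, the work surface at z = 0. Lengths are in mm, angles in rad, forces in N, time in s.
With the tool pointing down it reaches from about 400 to 875 mm from the base axis. Payload 4.4 kg.
Tool frame: the origin (TCP) lies at the very end of the fingers, on their centre line; the grasp point (between the pads) lies 19 mm behind it; z points along the fingers, y is the line along which they close (so a half turn about z gives the same grasp; the last joint's range is limited). The gripper opens to 85 mm and grips with 20 to 120 N. Pads are 22 mm wide; open, the fingers measure 114 mm over their backs; the gripper's body (76 mm by 85 mm) begins 54 mm behind the grasp point. The pads swing forward as they close: fully open they stand 13 mm farther back than shut.
Start: joints at [1.07, 0.628, 0.038, 1.517, -0.027, 0.996, -0.02], TCP at [273.827, -589.522, 231.313] pointing down, gripper open.
Joint ranges: [-3.06, 3.06], [-0.37, 2.12], [-1.25, 1.32], [0.18, 2.47], [-1.1, 4.24], [0.23, 1.98], [-2.94, 2.94]. Speed limits (rad/s): [2.57, 2.57, 3.14, 3.14, 3.14, 3.14, 3.14].

## Interface

Orientations are given as [roll, pitch, yaw] about the fixed x, y, z axes, in that order (R = Rz(yaw) Ry(pitch) Rx(roll)).
In Python, from cell import read_state, get_image, camera_info, finish_job gives the robot as it stands.
- The arm moves only by the tool play_rows, never from a script. Its argument "deltas" is one flat list of numbers, 7 for each row, row after row: the shift along the tool's x, y, z in mm, then the turn, a rotation vector about the tool's x, y, z in rad, then the opening, from 0 (shut) to 1 (fully open). In form: [dx, dy, dz, ax, ay, az, grip, dx, dy, dz, ax, ay, az, grip, ...]. A call has 1 to 10 rows; each row is the pose to reach, as a shift and turn from the pose commanded when the call began, along the tool's axes at that moment; what a row does not reach only later rows make up. A row lasts 1/8 s, in which the tool goes at most 62.5 mm and 10.7 degrees, less where a joint would pass 70% of its speed; a pose out of reach is approached as far as the arm can. A call with a gripper value outside its range is refused whole. The fingers move at their own pace and stop on an object; the grip force is fixed at half the most. Time passes only in rows, so rows that repeat a pose let the fingers close. It gives the time, the measured TCP pose, the force, the opening and the grip force at its end, in the units of the state.
- read_state(): the state, without advancing time (a new reading comes with each control period).
- get_image(name): name is "scene" or "side" or "wrist"; returns the picture (420x560x3 uint8, red, green, blue); there is no depth.
- camera_info(name): a dict with "fx", "fy", "cx", "cy" (pixels), "T" (4x4, takes a point from camera to world coordinates). Camera axes: x right, y down, z forward; pixel columns grow to the right and rows downward; lengths in mm; the calibration is good to about 2 mm. A picture is of the moment at which its call begins: read the wrist's pose just before it. camera_info takes no time and is no camera call; for the wrist camera it gives the pose at the moment of the call.
- finish_job(): hands the job in; it is judged then, once.
The state is a dict: "clock": time; "qpos": joint angles; "qd": joint speeds; "tau": joint torques, N m; "eef_pos": TCP position; "tool_rot": TCP orientation; "force": force on the tool from outside, world axes, zero at the start; "torque": the same for the moment, N m; "width": finger opening in mm; "gripper_force": force on a finger pad.
Only numpy, scipy, OpenCV 4.12 (cv2) and the standard library are available. Lean on these libraries where they do the work, as an engineer would, in place of code of your own. Each camera call takes 0.05 s, during which the arm holds its last target. There are 200 camera calls.

## Task

The insect tray on the hydraulic lift stands too high for the microscope. Crack the red-gripped release lever open just a little so that the deck sinks slowly and gently, close it again so that the deck's black pointer stays level with the red mark on the post, and leave the lever snugly shut without forcing it. Lower it only with the lever: keep off the deck and the tray, and leave the jar, pin box and loupe where they are.

Things in the scene. Friction and masses are not known exactly. Their poses are not given: they have to be found in the camera images.
- grip (a point): middle, half-way up, of the upright red post on the end of the valve lever: 18 mm diameter, 45 mm tall (62 to 107 mm above the table), free all round, a sleeve that spins freely on its pin; push, straddle or pinch it from above. A flat steel arm below it (top 62 mm up) joins it to the valve. It travels on a level circle of radius 100 mm about valve_axis and stays where it is left
- valve_axis (a point): point on the lever's upright turning axis, 85 mm above the table, over the 50 x 50 x 45 mm brass valve block. From above, the lever OPENS the valve counter-clockwise and CLOSES it clockwise. At first it is tightly shut, pointing away from the deck to within about 0.4 rad; the end stops lie beyond the useful swing. Opening takes 1 to 5 N at the grip, square to the arm
- ram (a joint): how far the deck has come down, m: 0 raised, 0.07 at the bottom; cannot be raised. Sinking starts some 10 to 30 mm of grip travel from tightly shut. Over the first 20 mm of descent it chokes itself and the lever must be opened some 20 mm more; after that each further mm of grip travel adds 3 to 4 mm/s. 10 to 20 mm/s is good; above 40 mm/s the specimens are shaken
- pointer (a point): tip of the black pointer on the side of the deck, level with the middle of the deck plate; comes down with the deck
- mark: red collar, 26 x 26 x 16 mm, on the aluminium measuring post beside the deck; origin at its centre. The pointer is level when its height lies within the collar's height (8 mm either side of the origin). It lies 35 to 55 mm below the pointer at first
- lift: the lift: grey base plate 190 x 200 x 15 mm with a jack cylinder; origin on the table under its middle, x axis away from the valve, which stands 125 mm from the origin towards -x. The deck keeps 80 mm from the origin in x and 70 mm in y
- deck: white deck plate 160 x 140 mm with low lips, which carries the tray; origin at the centre of its underside, 165 mm above the table at the start
- tray_mid (a point): centre of the loose wooden insect tray, 140 x 120 x 40 mm, that rides on the deck with pinned moths in it; z axis up
- tray: the same tray; origin at the centre of its underside
- needle: valve needle, hidden in the brass block. Clockwise the lever takes about 5 N at the grip, square to the arm, while the needle is off its seat; then the force rises evenly, about 1.5 to 2 N per 10 mm of grip travel, as the needle presses into the seat. 9 to 11.5 N felt at the grip is snugly shut (10 N is right); less may not hold, beyond 12 N the seat is crushed
- seat: hidden seat the needle presses on; their contact holds the deck. Where they meet differs each time, and they meet earlier (by some 20 mm of grip travel) once the deck has come down 20 mm, so turning the lever back to where it stood at first crushes the seat: close it by feel
- jar_mid (a point): centre of an amber specimen jar with black cap, 48 mm in diameter, 70 mm tall; leave alone
- pinbox_mid (a point): centre of a small blue open pin box, 65 x 45 x 22 mm; leave alone
- loupe_mid (a point): centre of a black loupe, 40 mm in diameter, 34 mm tall; leave alone
Mind the look-alikes: they are no part of the job. Leave any blue, green or turquoise look-alike of the tray alone.

How it is judged (in metres and radians):
On the way, in this order (a step that is already met when the one before it is completed fails the run):
1. the deck sinks slowly (3 to 40 mm/s for 0.3 s) (velocity of joint ram between 0.003 and 0.04 m/s), for 0.3 s.
2. the valve is snugly shut again with the pointer level with the red mark (contact force between needle and seat above 62 N and z of pointer in the frame of mark between -0.008 and 0.008 m), for 0.2 s.
At the end, for the whole second after the job is handed in: the pointer is within 8 mm of the height of the red mark's centre, the deck stands still, the valve is snug (needle pressed on its seat with more than 62 N, which 9 N felt at the grip gives), and the tray rests level on the deck (all of step 2 and velocity of joint ram below 0.0015 m/s and contact force between tray and deck above 1 N and angle between tray's own z axis and vertical below 0.1 rad); the robot touches nothing.
It fails at once if the deck drops faster than 45 mm/s (velocity of joint ram above 0.045 m/s).
It fails at once if the robot forces the lever and crushes the seat (needle force over 117 N) (contact force between needle and seat above 117 N and contact force between any of the arm, the fingers and lever above 0.5 N).
It fails at once if the robot touches the deck or the tray (contact force between any of the arm, the fingers and deck above 1 N or contact force between any of the arm, the fingers and tray above 1 N).
It fails at once if the jar, pin box or loupe is moved more than 15 mm (distance of any of jar_mid, pinbox_mid, loupe_mid from where it was at the start of the episode above 0.015 m).
It also fails if it takes over 61 s, if anything falls off the work surface, if the arm or the gripper's body presses on something with over 40 N, if the wrist force passes 120 N, or if a joint passes its speed limit or range.

## Working session

There is one attempt and no reset: what is moved stays moved. The work goes in short steps, Python scripts to look and compute and a tool call to move; the robot and the scene stay as the last step left them, time stands still between calls to the robot, and variables do not carry over. Pictures are saved under pics/ and viewed, at most 10 in all, crops included, and the job is handed in when it is done.

Besides the shell and the picture viewer there is one more tool, called after "Request:" as name(argument=value, ...), one argument or row to a line, values as JSON. play_rows: Moves the arm, as the interface text tells. Its arguments: {"type":"object","properties":{"deltas":{"type":"array"}},"required":["deltas"]}

```bash
mkdir -p pics; cat > h.py <<'E'
import numpy as np, cv2
from cell import *
def save(n,f,crop=None,s=1):
    im=get_image(n)[:,:,::-1]
    cv2.imwrite('pics/raw_'+f,im)
    if crop: im=im[crop[1]:crop[3],crop[0]:crop[2]]
    cv2.imwrite('pics/'+f,cv2.resize(im,None,fx=s,fy=s,interpolation=cv2.INTER_CUBIC))
def ray(n,u,v):
    c=camera_info(n);T=np.array(c['T'])
    return T[:3,3],T[:3,:3]@np.array([(u-c['cx'])/c['fx'],(v-c['cy'])/c['fy'],1])
def atz(n,u,v,z):
    o,d=ray(n,u,v);return o+d*(z-o[2])/d[2]
def tri(a,b):
    A=[];B=[]
    for n,u,v in(a,b):
        o,d=ray(n,u,v);d=d/np.linalg.norm(d);P=np.eye(3)-np.outer(d,d);A.append(P);B.append(P@o)
    p=np.linalg.lstsq(np.vstack(A),np.hstack(B),rcond=None)[0]
    return p,[np.linalg.norm(A[i]@p-B[i]) for i in (0,1)]
def proj(n,p):
    c=camera_info(n);T=np.array(c['T']);q=T[:3,:3].T@(np.array(p)-T[:3,3]);return c['fx']*q[0]/q[2]+c['cx'],c['fy']*q[1]/q[2]+c['cy']
E
python3 - <<'E'
from h import *
np.set_printoptions(precision=1,suppress=True)
save('scene','a.png');save('side','b.png')
im=np.hstack([cv2.imread('pics/a.png'),cv2.imread('pics/b.png')]);cv2.imwrite('pics/ab.png',im)
s=read_state();print(s)
for n in('scene','side','wrist'):print(n,np.array(camera_info(n)['T']))
E
```

```text
{'clock': 0.1, 'qpos': array([ 1.1,  0.6,  0. ,  1.5, -0. ,  1. , -0. ]), 'qd': array([-0., -0., -0., -0.,  0., -0.,  0.]), 'tau': array([  0. , -56.5,   1.2, -19.4,   0. ,   0. ,   0. ]), 'eef_pos': array([ 273.6, -589. ,  230.5]), 'tool_rot': array([-3.1,  0. ,  0.4]), 'force': array([ 0.3, -0.5,  0.8]), 'torque': array([ 0.,  0., -0.]), 'gripper_force': 0.0, 'width': 85.2336607313073}
scene [[  -0.3    0.7   -0.7 1198.6]
 [   1.     0.2   -0.2  141.4]
 [   0.    -0.7   -0.7  755.9]
 [   0.     0.     0.     1. ]]
side [[ -0.8  -0.5   0.4 150.1]
 [ -0.6   0.6  -0.5 473.3]
 [ -0.   -0.7  -0.7 837.5]
 [  0.    0.    0.    1. ]]
wrist [[   0.4   -0.9   -0.2  336.1]
 [  -0.9   -0.4   -0.1 -559.6]
 [  -0.     0.3   -1.   372.9]
 [   0.     0.     0.     1. ]]
```

View pics/a.png

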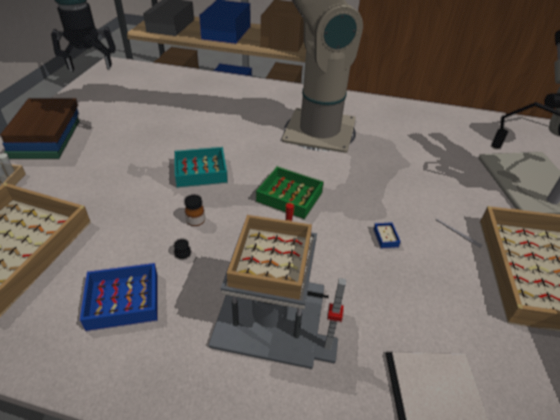

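View pics/b.png

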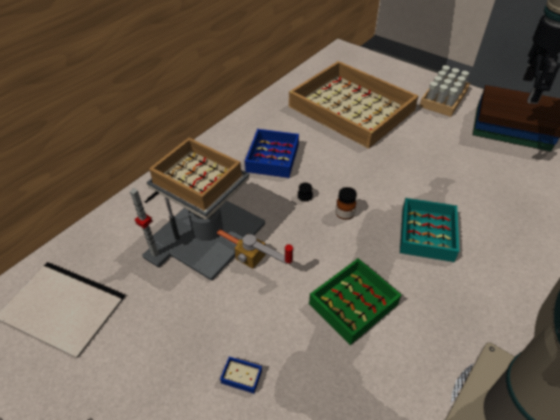

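The scene view shows the lift (deck near px 270,280), red grip at (290,211), pointer at (325,295) and red collar at (336,312). The side view shows the grip at (289,254), valve at (248,245) and collar at (144,221). I'll enlarge both.

```bash
python3 - <<'E'
import cv2,numpy as np
a=cv2.imread('pics/raw_a.png')[190:340,260:360];b=cv2.imread('pics/raw_b.png')[170:290,120:310]
A=cv2.resize(a,None,fx=4,fy=4,interpolation=2);B=cv2.resize(b,None,fx=2.1*1,fy=2.1,interpolation=2)
B=cv2.resize(b[:,:],(400*190//190,253),interpolation=2)
g=b[60:110,100:180];G=cv2.resize(g,(400,250),interpolation=2)
c=np.zeros((600,800,3),np.uint8);c[:,:400]=A;c[:253,400:]=B;c[260:510,400:]=G
cv2.imwrite('pics/c.png',c)
E
```

```text
(no output)
```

View pics/c.png

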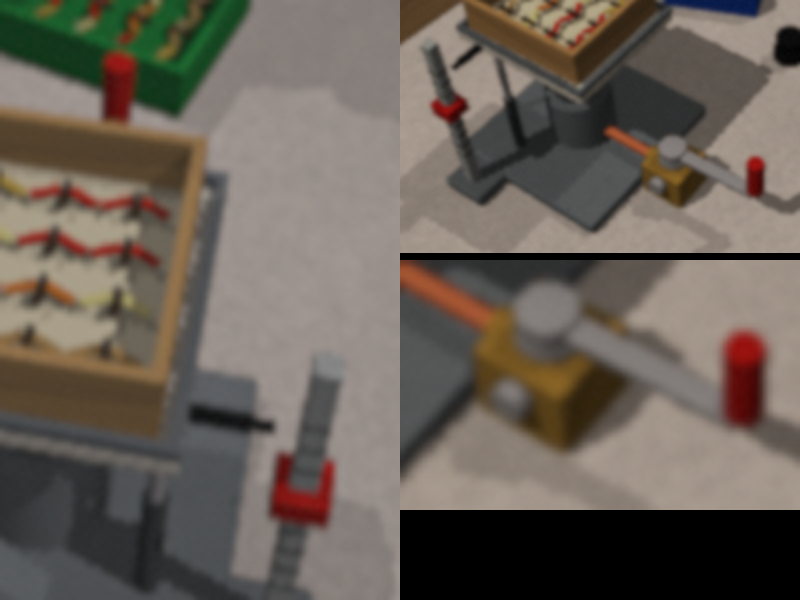

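```bash
python3 - <<'E'
from h import *
np.set_printoptions(precision=1,suppress=True)
print('grip top',tri(('scene',289.5,205.7),('side',289,246.4)),atz('scene',289.5,205.7,107),atz('side',289,246.4,107))
print('pointer',tri(('scene',328,296.7),('side',147.6,200.9)))
print('mark',tri(('scene',335.7,312.5),('side',143.3,220.8)))
for z in(62,75,85,95):print('hub',z,atz('side',249.6,237.6,z))
# red blob centroids for the collar
for f in 'ab':
    im=cv2.imread(f'pics/raw_{f}.png').astype(int);m=((im[:,:,2]>110)&(im[:,:,1]<60)&(im[:,:,0]<60)).astype(np.uint8)
    n,l,s,c=cv2.connectedComponentsWithStats(m);print([(s[i],c[i]) for i in range(1,n) if s[i][4]>25])
for n in('scene','side'):
    T=np.array(camera_info(n)['T']);print(camera_info(n)['fx'],T[:3,3])
E
```

```text
grip top (array([493.5,  10.6, 104.8]), [np.float64(0.30706269095687855), np.float64(0.3070626909565756)]) [496.2  11.4 107. ] [492.4  11.7 107. ]
pointer (array([759.5, 133.7, 166.6]), [np.float64(2.117449501397944), np.float64(2.1174495013980077)])
mark (array([759.4, 153.8, 126.3]), [np.float64(0.40119831855544946), np.float64(0.40119831855544175)])
hub 62 [595.1  16.2  62. ]
hub 75 [587.7  23.9  75. ]
hub 85 [581.9  29.8  85. ]
hub 95 [576.2  35.7  95. ]
[(array([287, 203,   6,   6,  28], dtype=int32), array([289.6, 205.5])), (array([329, 306,  14,  12,  80], dtype=int32), array([336.5, 313.1]))]
[(array([136, 218,  12,   7,  47], dtype=int32), array([140.3, 220.9])), (array([285, 245,   8,   6,  38], dtype=int32), array([288.3, 247.7]))]
430.5602442752985 [1198.6  141.4  755.9]
464.4753799202371 [150.1 473.3 837.5]
```

```bash
python3 - <<'E'
from h import *
np.set_printoptions(precision=1,suppress=True)
for p in((235.6,258),(253,267.6),(266,255)):print('blk0',atz('side',*p,0))
for p in((235.4,247),(253,256.4)):print('blk45',atz('side',*p,45))
a=atz('scene',315.5,233.7,168);b=atz('scene',305,306,168);print('deck edge',a,b,np.linalg.norm(a-b),np.arctan2(*(b-a)[[1,0]]))
# base plate front corners scene (full view): 
for p in((210,341),(318,359)):print('base',atz('scene',*p,15))
# deck corners side
for p in((148,180),(206,212),(245,178)):print('deckside',atz('side',*p,168))
for p in((195,210),(182,249),(387,235)):print('obj',atz('scene',*p,25))
E
```

```text
blk0 [617.1  43.9   0. ]
blk0 [569.3  39.9   0. ]
blk0 [568.6  -4.6   0. ]
blk45 [612.1  45.1  45. ]
blk45 [565.6  41.   45. ]
deck edge [625.  89. 168.] [789.9 102.8 168. ] 165.4600546881754 0.08364128827787515
base [810.6 -64.8  15. ]
base [790.4 139.4  15. ]
deckside [804.   91.1 168. ]
deckside [643.9  82.  168. ]
deckside [646.8 -37.9 168. ]
obj [ 489.3 -226.6   25. ]
obj [ 617.8 -205.2   25. ]
obj [442.1 239.5  25. ]
```

```bash
cat >> h.py <<'E'
from scipy.spatial.transform import Rotation as R
def go(t,rpy):
    s=read_state();R0=R.from_euler('xyz',s['tool_rot']);R1=R.from_euler('xyz',rpy)
    d=R0.inv().apply(np.array(t)-s['eef_pos']);return np.r_[d,(R0.inv()*R1).as_rotvec()]
E
python3 - <<'E'
from h import *
np.set_printoptions(precision=3,suppress=True)
print(read_state()['tool_rot'],go([493.5,11,160],[np.pi,0,0.06]))
E
```

```text
[-3.14   0.     0.435] [ 452.219 -451.401   71.22    -0.002    0.       0.375]
```

Request:
play_rows(
  deltas=[45,-45,0,0,0,0.04,1,90,-90,0,0,0,0.08,1,135,-135,0,0,0,0.12,1,180,-180,0,0,0,0.16,1,226,-226,10,0,0,0.2,1,271,-271,20,0,0,0.24,1,316,-316,30,0,0,0.28,1,361,-361,40,0,0,0.32,1,406,-406,50,0,0,0.35,1,440,-440,60,0,0,0.375,1],
)

```text
clock: 1.35
eef_pos: [487.5, -5.2, 171.5]
tool_rot: [3.141, -0.001, 0.059]
force: [1.7, -0.8, -0.3]
width: 85.5
gripper_force: 0.0
```

```bash
python3 - <<'E'
from h import *
np.set_printoptions(precision=3,suppress=True)
s=read_state();print(s['clock'],s['eef_pos'],s['tool_rot'],s['force'],s['width']);print(go([493.5,11,160],[np.pi,0,0.06]))
save('wrist','d.png');print(proj('wrist',[493.5,11,107]),proj('wrist',[594,17,62]))
E
```

```text
1.35 [487.463  -5.18  171.454] [ 3.141 -0.001  0.059] [ 1.743 -0.849 -0.32 ] 85.45321825755316
[  6.972 -15.8    11.455   0.     -0.001  -0.001]
(np.float64(273.1497863976279), np.float64(220.2476921919755)) (np.float64(275.884008012631), np.float64(47.59924555454526))
```

View pics/d.png

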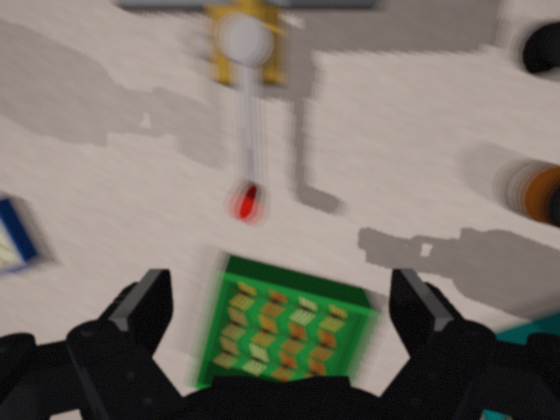

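The wrist view is motion-blurred: grip near (247,204), valve hub near (246,42). I'll settle and look again.

Request:
play_rows(
  deltas=[7,-16,11,0,0,0,1,7,-16,11,0,0,0,1,7,-16,11,0,0,0,1,7,-16,11,0,0,0,1],
)

```text
clock: 1.9
eef_pos: [492.8, 7.5, 161.1]
tool_rot: [3.141, -0.0, 0.057]
force: [-0.2, 0.3, -0.1]
width: 85.7
gripper_force: 0.0
```

```bash
python3 - <<'E'
from h import *
np.set_printoptions(precision=3,suppress=True)
s=read_state();print(s['clock'],s['eef_pos'],s['tool_rot'],s['force'],s['width'])
print(proj('wrist',[493.5,11,107]),proj('wrist',[594,17,62]))
save('wrist','e.png')
E
```

```text
1.9 [492.764   7.537 161.081] [ 3.141 -0.     0.057] [-0.227  0.289 -0.098] 85.68374953769528
(np.float64(275.1045382610999), np.float64(230.26776175096825)) (np.float64(275.02433858804426), np.float64(50.732819863111644))
```

View pics/e.png

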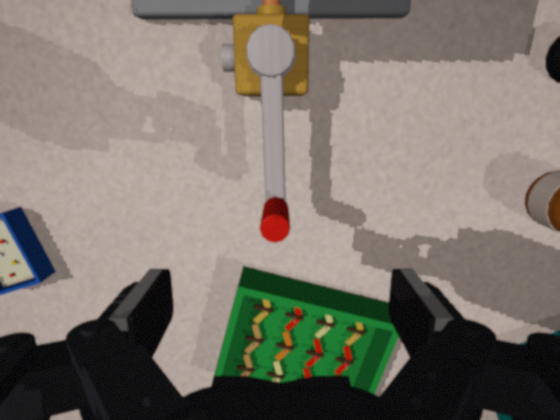

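Settled wrist view: grip top at (275,227), hub at (271,51), within about 2 mm of prediction. That puts the grip at ≈(495.5, 11) and the valve at ≈(595, 19), radius 99.5 mm, which fits. Next I lower the open fingers around the grip.

Request:
play_rows(
  deltas=[2,0,15,0,0,-0.02,1,2,0,30,0,0,-0.02,1,2,0,45,0,0,-0.02,1,2,0,60,0,0,-0.02,1,2,0,75,0,0,-0.02,0.7,2,0,90,0,0,-0.02,0.45,2,0,90,0,0,-0.02,0.45,2,0,90,0,0,-0.02,0.45,2,0,90,0,0,-0.02,0.45],
)

```text
clock: 3.08
eef_pos: [495.4, 9.4, 71.3]
tool_rot: [3.142, -0.001, 0.08]
force: [-0.5, 1.2, 0.7]
width: 38.5
gripper_force: 0.0
```

```bash
cat > ref.py <<'E'
from h import *
np.set_printoptions(precision=3,suppress=True)
V=np.array([595,19.]);K=(np.array([715,27,200.]))
def look(tag,show=False):
    s=read_state();psi=np.arctan2(*(V-s['eef_pos'][:2])[::-1]);t=np.array([np.sin(psi),-np.cos(psi)])
    # drop: tray patch shift matched in both views, turned into mm by projecting a vertical move
    out=[]
    for n,f,(x0,y0,x1,y1),p in(('scene','a',(228,214,318,292),[690,25,200]),('side','b',(148,138,248,210),[715,27,200])):
        im=get_image(n)[:,:,::-1].copy();cv2.imwrite(f'pics/{tag}_{n}.png',im)
        T=cv2.imread(f'pics/raw_{f}.png')[y0:y1,x0:x1]
        m=cv2.matchTemplate(im[max(0,y0-15):y1+60,max(0,x0-40):x1+40],T,cv2.TM_CCOEFF_NORMED)
        _,v,_,l=cv2.minMaxLoc(m);sub=[]
        for k,ax in((l[0],1),(l[1],0)):
            q=m[l[1],:] if ax else m[:,l[0]]
            o=0 if k in(0,len(q)-1) else .5*(q[k-1]-q[k+1])/(q[k-1]-2*q[k]+q[k+1]);sub.append(k+o)
        d=np.array(sub)+[max(0,x0-40)-x0,max(0,y0-15)-y0]
        zs=np.linspace(0,70,141);a=np.array([np.array(proj(n,np.array(p)-[0,0,z]))-proj(n,p) for z in zs])
        out.append((zs[np.argmin(((a-d)**2).sum(1))],round(v,3)))
    print(round(s['clock'],2),s['eef_pos'],'yaw',s['tool_rot'][2],'psi',psi,'Ftan(open+)',s['force'][:2]@t,'F',s['force'],'w',round(s['width'],1),'drop',out)
    return s
E
python3 - <<'E'
from ref import *
look('f')
E
```

```text
3.08 [495.369   9.446  71.263] yaw 0.07973166478323734 psi 0.09560237011437177 Ftan(open+) -1.1929803846812235 F [-0.471  1.153  0.704] w 38.5 drop [(np.float64(0.0), 0.959), (np.float64(0.0), 1.0)]
```

Request:
play_rows(
  deltas=[0.1,4,0,0,0,-0.04,0.45,0.3,8,0,0,0,-0.08,0.45,0.6,11,0,0,0,-0.11,0.45,1,14,0,0,0,-0.14,0.45,1.4,17,0,0,0,-0.17,0.45,1.4,17,0,0,0,-0.17,0.45],
)

```text
clock: 3.92
eef_pos: [497.7, -7.8, 70.7]
tool_rot: [3.141, -0.0, 0.25]
force: [-1.1, -0.4, 0.2]
width: 38.6
gripper_force: 0.0
```

```bash
python3 - <<'E'
from ref import *
look('g')
E
```

```text
3.92 [497.704  -7.782  70.717] yaw 0.24974909510340293 psi 0.26861297265919265 Ftan(open+) 0.07704367367152948 F [-1.1   -0.383  0.219] w 38.6 drop [(np.float64(0.5), 0.933), (np.float64(0.0), 0.998)]
```

```bash
python3 - <<'E'
import cv2
b=cv2.imread('pics/g_side.png')[130:310,150:350];a=cv2.imread('pics/g_scene.png')[130:340,230:370]
import numpy as np
c=np.zeros((600,800,3),np.uint8);c[:540,:600]=0
c[:360,:400]=cv2.resize(b,(400,360),interpolation=2);c[:600,400:]=cv2.resize(a,(400,600),interpolation=2)
cv2.imwrite('pics/g2.png',c)
E
```

```text
(no output)
```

View pics/g2.png

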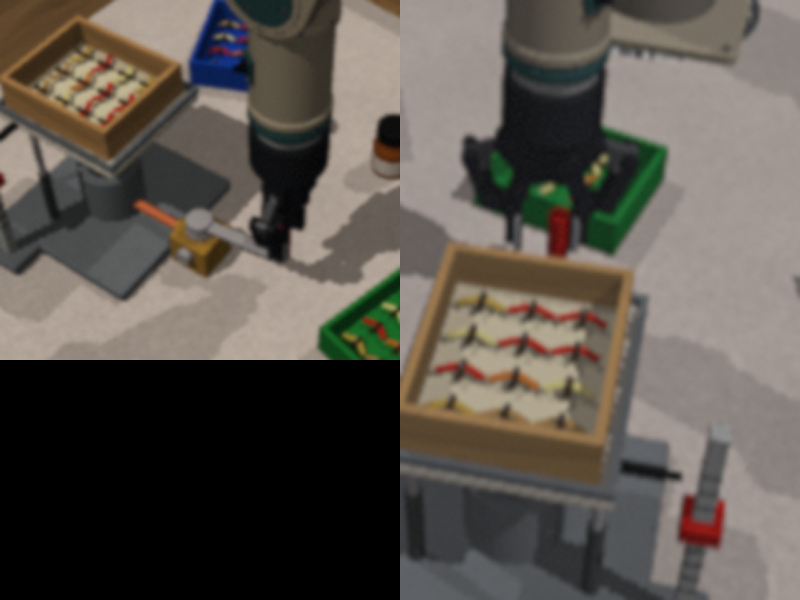

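The scene crop shows the grip held against the +y finger and displaced about 7 mm, with the deck not yet moving. I'll keep opening in small steps.

Request:
play_rows(
  deltas=[0,2,0,0,0,-0.02,0.45,0.1,4,0,0,0,-0.04,0.45,0.1,4,0,0,0,-0.04,0.45],
)

```text
clock: 4.4
eef_pos: [498.6, -11.3, 70.7]
tool_rot: [-3.141, 0.0, 0.29]
force: [-0.8, 1.9, 0.6]
width: 38.8
gripper_force: 0.5
```

```bash
python3 - <<'E'
from ref import *
look('h')
E
```

```text
4.4 [498.618 -11.32   70.659] yaw 0.2900089671383319 psi 0.3047801306901311 Ftan(open+) -2.0011496308927943 F [-0.777  1.854  0.625] w 38.8 drop [(np.float64(0.5), 0.918), (np.float64(0.0), 0.998)]
```

Request:
play_rows(
  deltas=[0,2,0,0,0,-0.02,0.45,0.1,4,0,0,0,-0.04,0.45,0.1,4,0,0,0,-0.04,0.45],
)

```text
clock: 4.88
eef_pos: [499.9, -15.3, 70.7]
tool_rot: [-3.142, 0.0, 0.33]
force: [-0.5, 0.8, -0.2]
width: 38.5
gripper_force: 0.7
```

```bash
python3 - <<'E'
from ref import *
look('i')
E
```

```text
4.88 [499.942 -15.26   70.7  ] yaw 0.3298107984957075 psi 0.34591847679088567 Ftan(open+) -0.885479337445247 F [-0.478  0.769 -0.206] w 38.5 drop [(np.float64(0.5), 0.902), (np.float64(0.5), 0.997)]
```

```bash
sed -i "s/(228,214,318,292),\[690,25,200\]/(230,240,300,292),[740,25,205]/" ref.py; sed -i 's/linspace(0,70,141)/linspace(-2,70,361)/' ref.py; python3 - <<'E'
from ref import *
look('i')
E
```

```text
4.97 [499.925 -15.242  70.68 ] yaw 0.3294985229105798 psi 0.34569729127895893 Ftan(open+) -1.1068488241488763 F [-0.764  0.901 -0.784] w 38.5 drop [(np.float64(0.40000000000000036), 0.993), (np.float64(0.20000000000000018), 0.997)]
```

Request:
play_rows(
  deltas=[0,2,0,0,0,-0.02,0.45,0.1,4,0,0,0,-0.04,0.45,0.1,4,0,0,0,-0.04,0.45],
)

```text
clock: 5.45
eef_pos: [501.4, -19.0, 70.7]
tool_rot: [-3.142, -0.0, 0.37]
force: [-1.2, 2.1, -0.2]
width: 38.9
gripper_force: 1.0
```

```bash
python3 - <<'E'
from ref import *
look('j')
E
```

```text
5.45 [501.376 -18.982  70.712] yaw 0.369833199476143 psi 0.3854022012394379 Ftan(open+) -2.3638245227080183 F [-1.163  2.079 -0.219] w 38.9 drop [(np.float64(0.6000000000000001), 0.992), (np.float64(0.40000000000000036), 0.996)]
```

Request:
play_rows(
  deltas=[0,2,0,0,0,-0.02,0.45,0.1,4,0,0,0,-0.04,0.45,0.1,4,0,0,0,-0.04,0.45],
)

```text
clock: 5.92
eef_pos: [502.9, -22.7, 70.7]
tool_rot: [-3.142, 0.0, 0.41]
force: [-1.4, 2.2, -1.8]
width: 38.7
gripper_force: 1.2
```

```bash
python3 - <<'E'
from ref import *
look('k')
E
```

```text
5.92 [502.879 -22.709  70.705] yaw 0.4098101934212901 psi 0.4251515267181884 Ftan(open+) -2.596554742124043 F [-1.358  2.235 -1.815] w 38.7 drop [(np.float64(0.6000000000000001), 0.99), (np.float64(0.40000000000000036), 0.995)]
```

Request:
play_rows(
  deltas=[0,2,0,0,0,-0.02,0.45,0.1,4,0,0,0,-0.04,0.45,0.1,4,0,0,0,-0.04,0.45],
)

```text
clock: 6.4
eef_pos: [504.6, -26.4, 70.7]
tool_rot: [3.142, -0.0, 0.45]
force: [-1.6, 2.3, -0.6]
width: 38.3
gripper_force: 1.3
```

```bash
python3 - <<'E'
from ref import *
look('l')
E
```

```text
6.4 [504.623 -26.401  70.712] yaw 0.44971796730960434 psi 0.4655262664434341 Ftan(open+) -2.7931584342471436 F [-1.616  2.314 -0.589] w 38.3 drop [(np.float64(2.4000000000000004), 0.992), (np.float64(2.4000000000000004), 0.995)]
```

Request:
play_rows(
  deltas=[0,1.5,0,0,0,-0.015,0.45,0,3,0,0,0,-0.03,0.45,0.1,4.5,0,0,0,-0.045,0.45,0.2,6,0,0,0,-0.06,0.45],
)

```text
clock: 7.0
eef_pos: [507.3, -31.5, 70.7]
tool_rot: [-3.141, 0.0, 0.511]
force: [-1.8, 3.1, 0.1]
width: 38.5
gripper_force: 1.8
```

```bash
python3 - <<'E'
from ref import *
look('m')
E
```

```text
7.0 [507.32  -31.477  70.712] yaw 0.5108141412433707 psi 0.5223605647243386 Ftan(open+) -3.59319516508248 F [-1.75   3.139  0.148] w 38.5 drop [(np.float64(5.800000000000001), 0.987), (np.float64(6.0), 0.986)]
```

Request:
play_rows(
  deltas=[0,1.5,0,0,0,-0.015,0.45,0,3,0,0,0,-0.03,0.45,0.1,4.5,0,0,0,-0.045,0.45,0.2,6,0,0,0,-0.06,0.45],
)

```text
clock: 7.6
eef_pos: [510.4, -36.6, 70.7]
tool_rot: [-3.141, 0.0, 0.571]
force: [-2.8, 2.7, -0.2]
width: 38.5
gripper_force: 1.8
```

```bash
python3 - <<'E'
from ref import *
look('n')
E
```

```text
7.6 [510.428 -36.637  70.711] yaw 0.5707552650603431 psi 0.581884044835692 Ftan(open+) -3.8322296365984228 F [-2.834  2.723 -0.233] w 38.5 drop [(np.float64(10.8), 0.99), (np.float64(10.600000000000001), 0.97)]
```

Request:
play_rows(
  deltas=[0,1.5,0,0,0,-0.015,0.45,0,3,0,0,0,-0.03,0.45,0.1,4.5,0,0,0,-0.045,0.45,0.2,6,0,0,0,-0.06,0.45],
)

```text
clock: 8.2
eef_pos: [513.9, -41.6, 70.7]
tool_rot: [-3.142, 0.0, 0.631]
force: [-1.8, 3.0, -0.1]
width: 38.6
gripper_force: 1.8
```

```bash
python3 - <<'E'
from ref import *
look('o')
E
```

```text
8.2 [513.88  -41.611  70.725] yaw 0.6307673646633727 psi 0.641694558858176 Ftan(open+) -3.5196670652923445 F [-1.842  3.018 -0.129] w 38.6 drop [(np.float64(15.8), 0.987), (np.float64(15.600000000000001), 0.936)]
```

Request:
play_rows(
  deltas=[0,1.5,0,0,0,-0.015,0.45,0,3,0,0,0,-0.03,0.45,0,4,0,0,0,-0.04,0.45],
)

```text
clock: 8.68
eef_pos: [516.2, -44.9, 70.7]
tool_rot: [-3.142, 0.0, 0.671]
force: [-2.3, 2.9, 0.5]
width: 38.8
gripper_force: 1.8
```

```bash
python3 - <<'E'
from ref import *
look('p')
E
```

```text
8.68 [516.245 -44.862  70.705] yaw 0.6705011365251692 psi 0.6813496084179829 Ftan(open+) -3.6786871207499736 F [-2.283  2.885  0.459] w 38.8 drop [(np.float64(20.8), 0.983), (np.float64(20.8), 0.884)]
```

Request:
play_rows(
  deltas=[0.1,-5,0,0,0,0.05,0.45,0.5,-10,0,0,0,0.1,0.45,1.1,-15,0,0,0,0.15,0.45],
)

```text
clock: 9.15
eef_pos: [509.2, -33.5, 71.1]
tool_rot: [3.139, -0.002, 0.517]
force: [1.1, 0.2, -0.6]
width: 38.3
gripper_force: 0.0
```

```bash
python3 - <<'E'
from ref import *
look('q')
print('mark-pointer est')
E
```

```text
9.15 [509.234 -33.469  71.119] yaw 0.5170178240588195 psi 0.5490271119677969 Ftan(open+) 0.43092050556906764 F [ 1.135  0.189 -0.587] w 38.3 drop [(np.float64(27.8), 0.966), (np.float64(27.6), 0.821)]
mark-pointer est
```

```bash
python3 - <<'E'
import cv2,numpy as np
a=cv2.imread('pics/q_scene.png')[270:345,290:360];b=cv2.imread('pics/q_side.png')[180:250,120:190]
c=np.zeros((420,790,3),np.uint8);c[:420,:392]=cv2.resize(a,(392,420),interpolation=2);c[:392,398:]=cv2.resize(b,(392,392),interpolation=2)
cv2.imwrite('pics/q2.png',c)
E
```

```text
(no output)
```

View pics/q2.png

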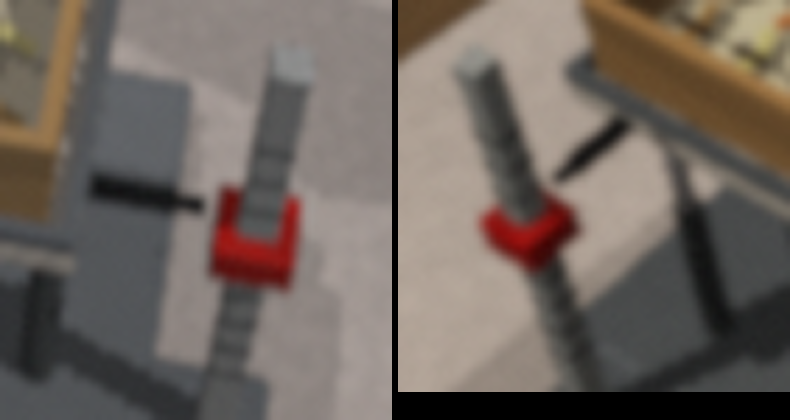

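```bash
python3 - <<'E'
from h import *
np.set_printoptions(precision=1,suppress=True)
print('ptr',tri(('scene',326.25,306.8),('side',148.2,211.8)))
c=R.from_euler('z',.08)
for z in (123,126.3,129):
  for n,o,w in(('scene',(290,270),0),('side',(120,180),398)):
    P=np.array([np.array(proj(n,[759.4,153.8,z]+c.apply([sx*13,sy*13,sz*8]))) for sz in(1,-1) for sx,sy in((1,1),(1,-1),(-1,-1),(-1,1))])
    P=(P-o)*5.6+[w,0];print(z,n,P.min(0),P.max(0),P.round().astype(int).tolist())
E
```

```text
ptr (array([760.6, 136.4, 137.8]), [np.float64(0.42272492020610714), np.float64(0.42272492020638575)])
123 scene [206.8 187.6] [304.3 302.9] [[299, 274], [213, 259], [220, 188], [304, 202], [292, 303], [207, 288], [214, 217], [297, 231]]
123 side [475.3 182.8] [586.6 285.3] [[475, 227], [526, 183], [578, 212], [527, 257], [486, 256], [536, 212], [587, 240], [537, 285]]
126.3 scene [208.  181.4] [305.8 296.9] [[301, 267], [214, 253], [221, 181], [306, 196], [294, 297], [208, 282], [215, 211], [299, 225]]
126.3 side [473.2 176.8] [584.7 279.5] [[473, 221], [524, 177], [576, 206], [525, 251], [483, 250], [534, 206], [585, 234], [535, 279]]
129 scene [209.  176.2] [307. 292.] [[302, 262], [215, 247], [222, 176], [307, 190], [295, 292], [209, 277], [216, 206], [300, 220]]
129 side [471.4 171.9] [583.2 274.7] [[471, 216], [523, 172], [574, 201], [523, 246], [482, 245], [532, 201], [583, 230], [533, 275]]
```

Pointer tip at scene px (326.3,306.8), collar centred at (335.7,312.5). The pointer sits about 11–13 mm above the mark, so I'll close now.

Request:
play_rows(
  deltas=[0,0,0,0,0,0,0.45,0,-3,0,0,0,0.03,0.45,0.2,-6,0,0,0,0.06,0.45,0.4,-9,0,0,0,0.09,0.45,0.7,-12,0,0,0,0.12,0.45,1.1,-15,0,0,0,0.15,0.45],
)

```text
clock: 10.0
eef_pos: [502.8, -21.5, 70.8]
tool_rot: [3.138, -0.002, 0.365]
force: [2.2, -7.5, -1.9]
width: 38.2
gripper_force: 4.0
```

```bash
python3 - <<'E'
from ref import *
look('r')
E
```

```text
10.0 [502.795 -21.492  70.835] yaw 0.36539653609764833 psi 0.41379403879520626 Ftan(open+) 7.745488395164002 F [ 2.183 -7.501 -1.934] w 38.2 drop [(np.float64(37.400000000000006), 0.961), (np.float64(37.0), 0.749)]
```

Request:
play_rows(
  deltas=[0,0,0,0,0,0,0.45],
)

```text
clock: 10.22
eef_pos: [502.5, -21.1, 70.8]
tool_rot: [3.138, -0.001, 0.367]
force: [2.8, -5.8, -2.1]
width: 38.3
gripper_force: 3.2
```

```bash
python3 - <<'E'
from ref import *
look('s')
E
```

```text
10.22 [502.518 -21.077  70.816] yaw 0.36687401242104123 psi 0.40891775465853236 Ftan(open+) 6.414751150309065 F [ 2.848 -5.757 -2.059] w 38.3 drop [(np.float64(37.400000000000006), 0.961), (np.float64(37.0), 0.749)]
```

```bash
python3 - <<'E'
import cv2,numpy as np
a=cv2.imread('pics/s_scene.png')[285:340,305:355];b=cv2.imread('pics/s_side.png')[185:245,130:190]
c=np.zeros((440,800,3),np.uint8);c[:,:400]=cv2.resize(a,(400,440),interpolation=2);c[:400,400:]=cv2.resize(b,(400,400),interpolation=2)
cv2.imwrite('pics/s2.png',c)
E
```

```text
(no output)
```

View pics/s2.png

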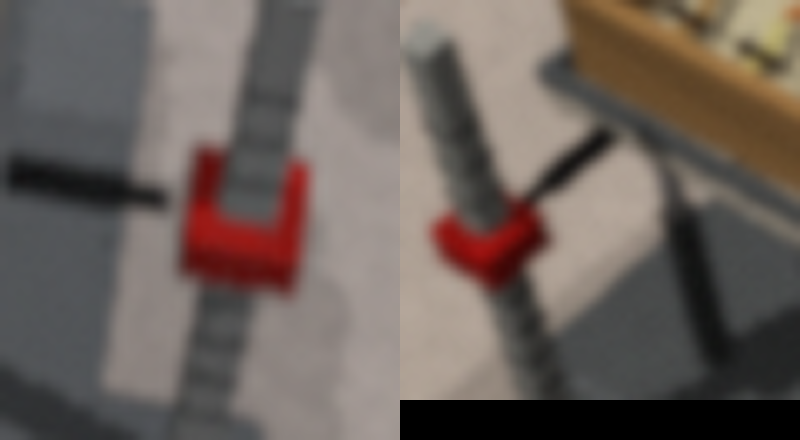

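```bash
python3 - <<'E'
from h import *
print(tri(('scene',326,309.9),('side',149.2,214.2)), tri(('scene',335.75,312.5),('side',143.5,221)))
for z in(120,124,128,132): print(z,proj('scene',[760,136.5,z]),proj('side',[760,136.5,z]))
E
```

```text
(array([760.92426272, 136.35270067, 129.66424825]), [np.float64(0.205583181227268), np.float64(0.20558318122753894)]) (array([759.02482312, 153.81422901, 125.83824089]), [np.float64(0.31158089799389016), np.float64(0.3115808979938047)])
120 (np.float64(325.45759298477225), np.float64(312.6211547400398)) (np.float64(150.34304901612342), np.float64(217.61526784432687))
124 (np.float64(325.7109335753145), np.float64(311.29931307278855)) (np.float64(149.93730851427281), np.float64(216.3317170391918))
128 (np.float64(325.9661382354046), np.float64(309.9677453494255)) (np.float64(149.52907739312846), np.float64(215.0402872168397))
132 (np.float64(326.2232276146315), np.float64(308.6263438276935)) (np.float64(149.11833264926076), np.float64(213.74090560644652))
```

Pointer tip (326.0,309.9) triangulates to about 3–4 mm above the collar centre, inside ±8 mm, and the deck is at rest. Now I close gently by feel.

Request:
play_rows(
  deltas=[0,-1.5,0,0,0,0.015,0.45,0.1,-3,0,0,0,0.03,0.45,0.1,-4.5,0,0,0,0.045,0.45,0.2,-6,0,0,0,0.06,0.45],
)

```text
clock: 10.82
eef_pos: [500.7, -16.3, 70.8]
tool_rot: [3.137, -0.002, 0.305]
force: [3.2, -8.2, -3.5]
width: 38.2
gripper_force: 4.3
```

```bash
python3 - <<'E'
from ref import *
look('t')
E
```

```text
10.82 [500.661 -16.301  70.833] yaw 0.3053814890217632 psi 0.3580641844432293 Ftan(open+) 8.820914109003892 F [ 3.175 -8.23  -3.517] w 38.2 drop [(np.float64(37.2), 0.961), (np.float64(36.800000000000004), 0.75)]
```

Request:
play_rows(
  deltas=[0,-1.5,0,0,0,0.015,0.45,0.1,-3,0,0,0,0.03,0.45,0.1,-4,0,0,0,0.04,0.45],
)

```text
clock: 11.3
eef_pos: [499.4, -12.7, 70.8]
tool_rot: [3.137, -0.001, 0.265]
force: [2.5, -9.7, -3.8]
width: 38.5
gripper_force: 4.6
```

```bash
python3 - <<'E'
from ref import *
look('u')
E
```

```text
11.3 [499.361 -12.726  70.813] yaw 0.2653408442633223 psi 0.3203047335135877 Ftan(open+) 9.98984006079359 F [ 2.471 -9.705 -3.813] w 38.5 drop [(np.float64(37.2), 0.962), (np.float64(36.800000000000004), 0.751)]
```

Request:
play_rows(
  deltas=[0,-1.5,0,0,0,0.015,0.45,0,-2.5,0,0,0,0.025,0.45],
)

```text
clock: 11.65
eef_pos: [498.7, -10.5, 70.8]
tool_rot: [3.137, -0.001, 0.24]
force: [2.6, -8.7, -1.7]
width: 38.5
gripper_force: 4.8
```

```bash
python3 - <<'E'
from ref import *
look('v')
E
```

```text
11.65 [498.658 -10.518  70.82 ] yaw 0.24008785188600834 psi 0.29730343212715443 Ftan(open+) 9.04983778516298 F [ 2.597 -8.669 -1.706] w 38.5 drop [(np.float64(37.0), 0.963), (np.float64(36.800000000000004), 0.751)]
```

Request:
play_rows(
  deltas=[0,-1,0,0,0,0.01,0.45,0,-2,0,0,0,0.02,0.45],
)

```text
clock: 12.0
eef_pos: [498.1, -8.7, 70.8]
tool_rot: [3.137, -0.001, 0.22]
force: [2.4, -10.5, -2.1]
width: 38.6
gripper_force: 4.9
```

```bash
python3 - <<'E'
from ref import *
look('w')
E
```

```text
12.0 [498.139  -8.726  70.811] yaw 0.22002121783273298 psi 0.2787949266039899 Ftan(open+) 10.779884005009034 F [  2.365 -10.536  -2.055] w 38.6 drop [(np.float64(37.0), 0.962), (np.float64(36.800000000000004), 0.751)]
```

Request:
play_rows(
  deltas=[0,0,0,0,0,0,0.45,0,5,0,0,0,0,0.45,0,10,0,0,0,0,0.45,0,10,0,0,0,0,0.45,0,10,-20,0,0,0,0.45,0,10,-45,0,0,0,0.45,0,10,-80,0,0,0,0.45,0,10,-110,0,0,0,0.45,0,10,-110,0,0,0,0.45,0,10,-110,0,0,0,0.45],
)

```text
clock: 13.35
eef_pos: [498.6, -14.3, 180.2]
tool_rot: [-3.141, 0.001, 0.225]
force: [-0.2, -0.8, -0.3]
width: 38.6
gripper_force: 0.0
```

```bash
python3 - <<'E'
from ref import *
look('x')
for f in('x',):
  a=cv2.imread(f'pics/{f}_scene.png')[195:345,225:365];b=cv2.imread(f'pics/{f}_side.png')[140:280,120:310]
  c=np.zeros((429,800,3),np.uint8);c[:,:400]=cv2.resize(a,(400,429),interpolation=2);c[:295,400:]=cv2.resize(b,(400,295),interpolation=2)
  cv2.imwrite('pics/x2.png',c)
E
```

```text
13.35 [498.642 -14.273 180.209] yaw 0.22527846810900964 psi 0.332482305968461 Ftan(open+) 0.6735188603521272 F [-0.161 -0.768 -0.27 ] w 38.6 drop [(np.float64(37.0), 0.963), (np.float64(36.800000000000004), 0.751)]
```

View pics/x2.png

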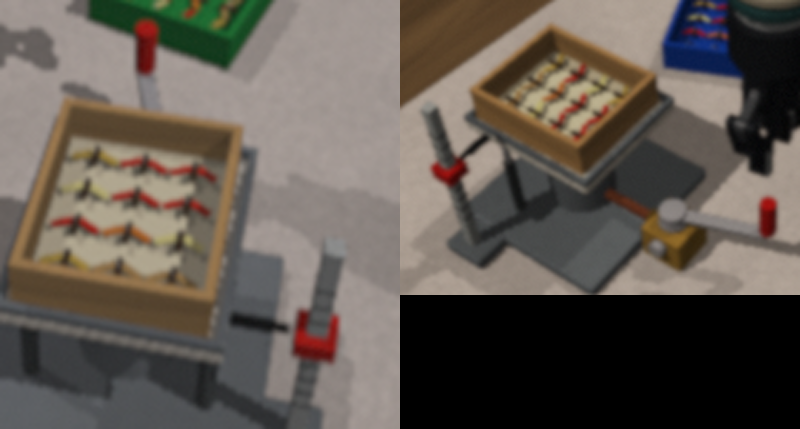

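The scene view shows the pointer tip (≈ crop 288,328) level with the red collar, the tray flat on the deck, the lever released and the arm clear of everything.

```bash
python3 -c "
from cell import *
print(finish_job())"
```

```text
the job is handed in; nothing more can be done
None
```

The job is handed in, with no verdict shown: the deck sank about 37 mm at up to roughly 15 mm/s, and the pointer stopped about 3–4 mm above the mark's centre (limit 8 mm). The lever was closed to about 10 N and the arm is clear.

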